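# Eject a metal sample from its holder with the ejector rod

### The job

Push the metal sample out of the holder on the ejector stand into the stand's tray, using the ejector rod: take the rod from its rest, start it through the guide bore about half-way and let go of it there, then get behind it (a fresh grip farther back, or a push on its head) and push it fully home until its head sits against the block. Never touch the sample itself with the gripper, do not disturb the other things on the bench, and leave the rod home in the bore and the sample lying in the tray.

Things in the scene. Friction and masses are not known exactly. Their poses are not given: they have to be found in the camera images.
- stand: ejector stand, fixed; dark base plate 90 x 240 x 14 mm. Origin on the bench, z up. Along its +y axis, at local x = 0, come an aluminium guide block (50 mm wide, local y -60 to +20 mm, top at z = 108 mm), the sample's pocket, then a grey tray. Its -y end, with the bore's mouth, looks to the robot's right. The base ends flush with the mouth; nothing stands in front of the mouth
- bore_mouth (a point): centre of the guide bore's mouth on the block's flat -y face, 85 mm above the bench; axes as the stand's: the rod goes in along +y, level. Bore 15 mm across, 80 mm deep to the pocket, 3 mm chamfer at the mouth
- pocket (a point): centre of the sample's pocket floor (68 mm above the bench): open-topped channel 37 mm wide, from local y 20 to 67 mm of the stand, in line with the bore; side walls to z = 108 mm, a steel strap over it next to the block; open toward +y
- tray (a point): centre of the grey tray's floor, 66 mm above the bench; the tray runs from local y 67 to 168 mm of the stand, 66 mm wide inside, rim at z = 83 mm, no wall on the pocket's side. Axes as the stand's
- rod: loose ejector rod, 0.15 kg: steel shaft 12 mm across, 140 mm long, ribbed head 24 mm across, 20 mm long. Lies along its own y axis: origin at mid-shaft on the axis, tip at y = +70 mm (tapered), head from y = -70 to -90 mm, centre of mass near y = -14 mm. Starts level in the rest, axis 36 mm up. Slides freely in the bore; let go half-way in, it stays there, its head sagging 4 to 8 mm
- rod_tip (a point): centre of the rod's tip face; with the rod fully home it stands 13 mm out of the far end of the pocket
- rod_head (a point): centre of the head's front face (rod y = -70 mm), which meets the block's face at the mouth when the rod is fully home
- rest: grey plastic rest for the rod, fixed: base 50 x 110 x 8 mm, two V supports 8 mm thick at local y = -40 and +40 mm, tops about 40 mm up. The rod lies along its y axis with mid-shaft at about local y = +20 mm; midway between the supports is rod y = -20 mm, 36 mm up. Origin on the bench under its centre
- sample: plain round metal sample, 34 mm across, 45 mm long, about 0.3 kg, loose, lying in the pocket with its axis (own z) along the stand's +y. Origin at the centre of its end face next to the block; the rod meets it when 81 to 82 mm deep in the bore. It slides out with a few newtons
- sample_mid (a point): centre of the sample
- powder_bottle: white powder bottle, 49 mm across, 94 mm high; bystander; origin at the centre of its underside
- reagent_bottle: slim white bottle, 45 mm across, 132 mm high; bystander; origin at the centre of its underside
- small_jar: low white jar, 45 mm across, 24 mm high; bystander; origin at the centre of its underside
- grease_tin: flat round tin, 54 mm across, 20 mm high, nearest the robot; bystander; origin at the centre of its underside
- disc_sample: round metal disc lying on the bench, 38 mm across, 16 mm high; bystander; origin at the centre of its underside
- spanner: small flat open-ended spanner, 131 mm long, 5 mm thick; bystander; origin at the centre of its underside
Mind the look-alikes: they are no part of the job. Leave any purple or red look-alike of the sample alone.

How it is judged:
By the outcome, as a careful person would: the job done as asked, in the order asked, and still so for the second after the job is handed in, with the robot touching nothing.
It also fails if it takes over 54 s, if anything falls off the work surface, if the arm or the gripper's body presses on something with over 40 N, if the wrist force passes 120 N, or if a joint passes its speed limit or range.

### The arm

A 6-joint arm with a two-finger parallel gripper is mounted at the origin on a cart in front of the work surface, level with it; the furniture and walls round the work are solid. World frame = base frame: x ahead of the robot, y to its left, z up, the work surface at z = 0. Lengths are in m, angles in rad, forces in N, time in s.
With the tool pointing down it reaches from about 0.35 to 0.775 m from the base axis. Payload 7.3 kg.
Tool frame: the origin (TCP) lies between the finger pads; the fingertips stand 8 mm ahead of it and the grasp point (between the pads) lies 11 mm behind it (robot.nose_length is the distance from the TCP to the fingertips, in m); z points along the fingers, y is the line along which they close (so a half turn about z gives the same grasp; the last joint's range is limited). The gripper opens to 92 mm and grips with 3 to 60 N. Pads are 19 mm wide; open, the fingers measure 130 mm over their backs; the gripper's body (75 mm by 190 mm) begins 47 mm behind the grasp point.
Start: joints at [1.12, 0.342, 1.524, -0, 1.275, -0.146], TCP at [0.158, 0.501, 0.235] pointing down, gripper open.
Joint ranges: [-2.53, 2.53], [-0.77, 2.02], [0.04, 2.7], [-1, 4.14], [0.28, 2.66], [-3.11, 3.11]. Speed limits (rad/s): [2.57, 2.57, 3.14, 3.14, 3.14, 3.14].

### API

Orientations are given as [roll, pitch, yaw] about the fixed x, y, z axes, in that order (R = Rz(yaw) Ry(pitch) Rx(roll)).
In Python, from cell import robot gives the robot as it stands. The module is installed in compiled form; this text tells all that it offers.
- The arm moves only by the shell command python3 -m jog 'ROWS' [FORCE]. ROWS is JSON, a list that holds one entry, the list of rows, each a list of 5 numbers: the gripper's target within -1 to 1 (fully open at 1, half-way at 0, shut at -1), then the shift along the tool's x, y, z in m, then the turn about the tool's z in rad. A call has 1 to 5 rows; each row is the pose to reach, as a shift and turn from the pose commanded when the call began, along the tool's axes at that moment; what a row does not reach only later rows make up. A row lasts 1/12 s, in which the tool goes at most 41.7 mm and 7.16 degrees, less where a joint would pass 70% of its speed; a pose out of reach is approached as far as the arm can. A call with a gripper value outside its range is refused whole. The fingers move at their own pace and stop on an object; FORCE is the grip in N (left out, the last holds). Time passes only in rows, so rows that repeat a pose let the fingers close. It gives the time, the measured TCP pose, the force, the opening and the grip force at its end, in the units of the state.
- robot.observe(): the state, without advancing time (a new reading comes with each control period).
- robot.read_camera(name): name is "side" or "top"; returns the picture (420x560x3 uint8, red, green, blue); there is no depth.
- robot.camera_model(name): a dict with "camera_matrix" (3x3 intrinsics, pixels), "dist_coeffs" ([k1, k2, p1, p2, k3] as OpenCV has them; the pictures are not rectified), "position" and "attitude" of the camera in the world. Camera axes: x right, y down, z forward; pixel columns grow to the right and rows downward; lengths in m; the calibration is good to about 2 mm. A picture is of the moment at which its call begins. camera_model takes no time and is no camera call.
- robot.hand_in(): hands the job in; it is judged then, once.
The state is a dict: "time": time; "qpos": joint angles; "qvel": joint speeds; "joint_efforts": joint torques, N m; "tool_pos": TCP position; "tool_rot": TCP orientation; "contact_force": force on the tool from outside, world axes, zero at the start; "torque": the same for the moment, N m; "opening": finger opening in m; "grip_force": force on a finger pad.
Only numpy, scipy, OpenCV 4.12 (cv2) and the standard library are available. Lean on these libraries where they do the work, as an engineer would, in place of code of your own. Each camera call takes 0.05 s, during which the arm holds its last target. There are 200 camera calls.

## Working session

There is one attempt and no reset: what is moved stays moved. The work goes in short steps, Python scripts to look and compute and a shell command to move; the robot and the scene stay as the last step left them, time stands still between calls to the robot, and variables do not carry over. Pictures are saved under pics/ and viewed, at most 10 in all, crops included, and the job is handed in when it is done.

```bash
mkdir -p pics; cat > h.py <<'E'
import numpy as np, cv2
from cell import robot
from scipy.spatial.transform import Rotation as R
def snap(n,f):
    im=robot.read_camera(n); cv2.imwrite('pics/'+f,cv2.cvtColor(im,cv2.COLOR_RGB2BGR)); return im
def cam(n):
    m=robot.camera_model(n); K=np.array(m['camera_matrix'],float); d=np.array(m['dist_coeffs'],float)
    a=np.array(m['attitude'],float); Rm=a if a.shape==(3,3) else R.from_euler('xyz',a).as_matrix()
    return K,d,np.array(m['position'],float),Rm
def px2z(n,uv,z):
    K,d,p,Rm=cam(n); q=cv2.undistortPoints(np.array(uv,float).reshape(-1,1,2),K,d).reshape(-1,2)
    r=np.c_[q,np.ones(len(q))]@Rm.T; z=np.broadcast_to(z,len(q))
    return p+r*((z-p[2])/r[:,2])[:,None]
def proj(n,P):
    K,d,p,Rm=cam(n); return cv2.projectPoints(np.array(P,float).reshape(-1,1,3),cv2.Rodrigues(Rm.T)[0],-Rm.T@p,K,d)[0].reshape(-1,2)
E
python3 - <<'E'
from h import *
for n in('top','side'): snap(n,n+'0.png'); print(robot.camera_model(n))
print(robot.observe())
E
```

```text
{'camera_matrix': array([[420.5692766 ,   0.        , 277.55427145],
       [  0.        , 420.5692766 , 206.61403478],
       [  0.        ,   0.        ,   1.        ]]), 'dist_coeffs': array([0.04517075, 0.        , 0.        , 0.        , 0.        ]), 'position': array([ 0.31500896, -0.08696577,  1.00380744]), 'attitude': array([-2.9523162 , -0.01105111, -1.54460632])}
{'camera_matrix': array([[381.4408623 ,   0.        , 280.88412799],
       [  0.        , 381.4408623 , 203.76771337],
       [  0.        ,   0.        ,   1.        ]]), 'dist_coeffs': array([-0.04740143,  0.        ,  0.        ,  0.        ,  0.        ]), 'position': array([0.23284925, 0.48269523, 0.67163533]), 'attitude': array([-2.3023531 , -0.0108691 , -2.71204068])}
{'time': 0.1, 'qpos': array([ 1.12002691e+00,  3.42667030e-01,  1.52490275e+00,  3.19986326e-05,
        1.27542999e+00, -1.45990215e-01]), 'qvel': array([-8.07215715e-04, -4.21724799e-04, -1.11958459e-03,  1.25357923e-03,
        2.03481532e-03, -9.87008543e-05]), 'joint_efforts': array([ 2.62125206e-03, -4.32011998e+01, -2.44695622e+01,  7.21560745e-02,
        5.26500132e-02, -6.22487005e-05]), 'tool_pos': array([0.15735326, 0.50049571, 0.23411375]), 'tool_rot': array([-3.14020495e+00, -2.34971031e-04,  2.83680395e+00]), 'contact_force': array([ 0.87587905,  0.55233536, -0.1539979 ]), 'torque': array([-0.03724534, -0.00542989,  0.03802239]), 'grip_force': 0.0, 'opening': 0.09196463999407095}
```

View pics/top0.png

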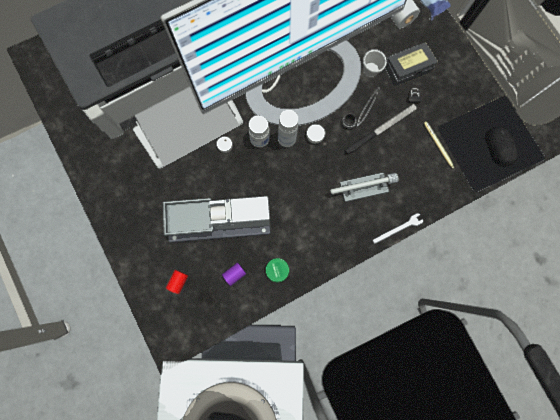

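View pics/side0.png

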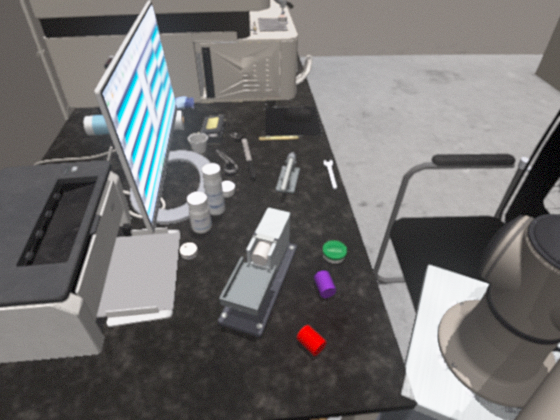

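The top view shows the stand at about (217,217), with the mouth end at (270,213). The rod in its rest runs from its tip at (332,192) to its head at (396,179). The bottles are at (260,130) and (288,128), and the look-alikes at (176,282) and (234,274). Next I'll zoom in on the stand and rod in one montage.

```bash
python3 - <<'E'
import cv2,numpy as np
t=cv2.imread('pics/top0.png');s=cv2.imread('pics/side0.png')
def c(i,x,y,w,h): return cv2.resize(i[y:y+h,x:x+w],(400,300),interpolation=cv2.INTER_CUBIC)
o=np.vstack([np.hstack([c(t,155,175,130,97),c(t,325,160,80,60)]),np.hstack([c(s,195,200,180,135),c(s,255,145,80,60)])])
cv2.imwrite('pics/m1.png',o)
E
```

```text
(no output)
```

View pics/m1.png

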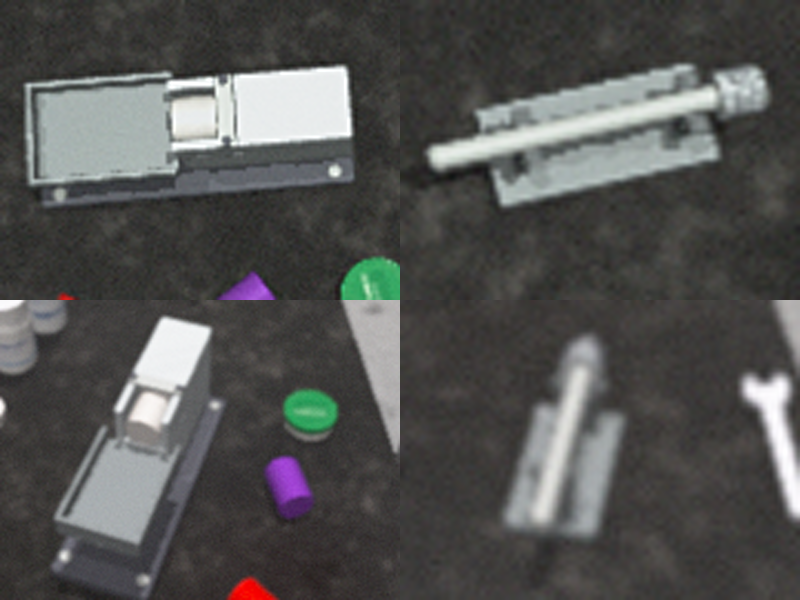

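The montage gives the stand's block-top and base corners and the rod's tip and head in both views. I'll fit both poses from these.

```bash
cat > fit.py <<'E'
from h import *
from scipy.optimize import least_squares
def fit(L,obs,x0,show=True):
    # L: name-> list of (local pts), obs: cam -> list of (local, px)
    def w(p,l):
        l=np.array(l,float)/1000;c,s=np.cos(p[2]),np.sin(p[2])
        return np.c_[p[0]+c*l[:,0]-s*l[:,1],p[1]+s*l[:,0]+c*l[:,1],l[:,2]]
    f=lambda p:np.concatenate([(proj(n,w(p,[o[0] for o in ob]))-np.array([o[1] for o in ob])).ravel() for n,ob in obs.items()])
    r=least_squares(f,x0); 
    print(r.x.round(4),'\n',r.fun.reshape(-1,2).round(1).tolist()); return r.x
E
cat > stand.py <<'E'
from fit import *
T=lambda x,y:(155+x/3.077,175+y/3.093); S=lambda x,y:(195+x/2.222,200+(y-300)/2.222)
t=[((25,-60,108),T(347,67)),((-25,-60,108),T(352,141)),((-45,-60,14),T(353,181)),((-45,180,14),T(43,207)),((25,20,108),T(232,75)),((-25,20,108),T(233,146))]
s=[((25,-60,108),S(164,318)),((-25,-60,108),S(212,327)),((-45,-60,14),S(224,401)),((-45,180,14),S(146,598)),((45,180,14),S(52,570))]
x0=[.45,0,0.05]
for o in ({'top':t},{'side':s},{'top':t,'side':s}): p=fit(0,o,x0)
c,q=np.cos(p[2]),np.sin(p[2]); print('mouth',p[0]+q*.06,p[1]-c*.06)
T=lambda x,y:(325+(x-400)/5,160+y/5); S=lambda x,y:(255+(x-400)/5,145+(y-300)/5)
t=[((0,70,36),T(430,157)),((0,-70,38),T(717,98)),((0,-90,38),T(768,90))]
s=[((0,70,36),S(541,520)),((0,-90,42),S(587,342))]
for o in ({'top':t},{'side':s},{'top':t,'side':s}): fit(0,o,[.5,-.3,0])
E
python3 stand.py
```

```text
[ 0.4767 -0.0126  0.1025] 
 [[-0.4, 0.2], [-0.3, -1.1], [0.3, 0.6], [-1.1, -0.1], [0.2, 0.3], [1.2, 0.1]]
[ 0.4768 -0.0102  0.1148] 
 [[-0.7, -0.3], [-0.4, 0.6], [1.4, -1.1], [0.7, 0.7], [-0.9, -0.3]]
[ 0.4768 -0.0116  0.1106] 
 [[-0.9, -0.0], [-0.7, -1.3], [0.0, 0.4], [-1.4, 0.5], [-0.3, 0.4], [0.8, 0.1], [-0.3, -0.7], [-0.0, 0.3], [1.7, -1.5], [0.6, 0.1], [-0.9, -1.1]]
mouth 0.4834035201049684 -0.07120407834870898
[ 0.5568 -0.287   0.2271] 
 [[0.4, -0.1], [0.8, 0.1], [-1.2, 0.1]]
[ 0.5574 -0.2856  0.2565] 
 [[-0.0, 0.3], [0.0, -0.3]]
[ 0.5569 -0.2868  0.2368] 
 [[0.3, 0.1], [0.6, -0.2], [-1.4, -0.3], [-0.2, -0.0], [0.9, -0.4]]
```

```bash
cat > d.py <<'E'
import sys
from h import *
o=robot.observe(); T=R.from_euler('xyz',o['tool_rot']); x,y,z,yaw=map(float,sys.argv[1:5])
e=(T.inv()*R.from_euler('xyz',[np.pi,0,yaw])).as_rotvec()
print('t',round(o['time'],2),'pos',o['tool_pos'].round(4),'yaw',o['tool_rot'][2].round(4),'F',o['contact_force'].round(1))
print('row',(T.inv().apply(np.array([x,y,z])-o['tool_pos'])).round(4),e.round(4))
E
python3 d.py .561 -.306 .20 1.806
```

```text
t 0.1 pos [0.1574 0.5005 0.2341] yaw 2.8368 F [ 0.9  0.6 -0.2]
row [-0.6271 -0.6481  0.0349] [-1.4000e-03  5.0000e-04  1.0308e+00]
```

```bash
for i in 1; do python3 -m jog '[[[1,-0.627,-0.648,0.0,1.03],[1,-0.627,-0.648,0.0,1.03],[1,-0.627,-0.648,0.0,1.03],[1,-0.627,-0.648,0.0,1.03],[1,-0.627,-0.648,0.0,1.03]]]'; done; python3 d.py .561 -.306 .20 1.806
```

```text
time: 0.52
tool_pos: [0.2508, 0.3127, 0.2344]
tool_rot: [-3.141, 0.0, 2.207]
contact_force: [0.7, 0.1, -0.9]
opening: 0.0919
grip_force: 0.0
t 0.52 pos [0.2508 0.3127 0.2344] yaw 2.2066 F [ 0.7  0.1 -0.9]
row [-0.682  -0.1178  0.0346] [-4.000e-04  2.000e-04  4.006e-01]
```

```bash
python3 -m jog '[[[1,-0.682,-0.118,0.0,0.4],[1,-0.682,-0.118,0.0,0.4],[1,-0.682,-0.118,0.0,0.4],[1,-0.682,-0.118,0.0,0.4],[1,-0.682,-0.118,0.0,0.4]]]'; python3 d.py .561 -.306 .20 1.806
```

```text
time: 0.93
tool_pos: [0.3453, 0.1268, 0.2348]
tool_rot: [3.141, -0.0, 1.81]
contact_force: [2.1, 1.4, 0.9]
opening: 0.0916
grip_force: 0.0
t 0.93 pos [0.3453 0.1268 0.2348] yaw 1.8102 F [2.1 1.4 0.9]
row [-0.4716  0.1069  0.0347] [ 0.0003 -0.0001  0.0042]
```

```bash
python3 -m jog '[[[1,-0.472,0.107,0.0,0],[1,-0.472,0.107,0.0,0],[1,-0.472,0.107,0.0,0],[1,-0.472,0.107,0.0,0],[1,-0.472,0.107,0.0,0]]]'; python3 d.py .561 -.306 .15 1.806
```

```text
time: 1.35
tool_pos: [0.4385, -0.0597, 0.2345]
tool_rot: [-3.141, -0.0, 1.811]
contact_force: [0.8, 0.5, 0.3]
opening: 0.0919
grip_force: 0.0
t 1.35 pos [ 0.4385 -0.0597  0.2345] yaw 1.8112 F [0.8 0.5 0.3]
row [-0.2684  0.0603  0.0844] [-0.0002 -0.0004  0.0052]
```

```bash
python3 -m jog '[[[1,-0.273,0.062,0.05,0],[1,-0.273,0.062,0.05,0],[1,-0.273,0.062,0.05,0],[1,-0.273,0.062,0.05,0],[1,-0.273,0.062,0.05,0]]]'; python3 d.py .5615 -.306 .11 1.806
```

```text
time: 1.77
tool_pos: [0.5305, -0.2429, 0.1972]
tool_rot: [-3.141, -0.001, 1.811]
contact_force: [0.4, 0.2, -0.6]
opening: 0.0916
grip_force: 0.0
t 1.77 pos [ 0.5305 -0.2429  0.1972] yaw 1.8114 F [ 0.4  0.2 -0.6]
row [-0.0688  0.0151  0.0871] [-0.0005 -0.0008  0.0054]
```

```bash
python3 -m jog '[[[1,-0.069,0.015,0.087,0],[1,-0.069,0.015,0.087,0],[1,-0.069,0.015,0.087,0],[1,-0.069,0.015,0.087,0],[1,-0.069,0.015,0.087,0]]]'; python3 - <<'E'
from h import *
a=snap('top','t1.png');b=snap('side','s1.png');p=robot.observe()['tool_pos'];print(p,proj('top',[p]),proj('side',[p]))
c=lambda i,x,y,w,h:cv2.resize(i[y:y+h,x:x+w],(400,300),interpolation=cv2.INTER_CUBIC)
cv2.imwrite('pics/m2.png',np.hstack([c(cv2.imread('pics/t1.png'),305,140,120,90),c(cv2.imread('pics/s1.png'),230,120,120,90)]))
E
```

```text
time: 2.18
tool_pos: [0.5601, -0.3042, 0.1088]
tool_rot: [-3.139, -0.004, 1.811]
contact_force: [0.7, 1.2, 1.0]
opening: 0.0919
grip_force: 0.0
[ 0.56139518 -0.30378842  0.11213573] [[374.97765864 175.51186939]] [[289.48877127 146.10915394]]
```

View pics/m2.png

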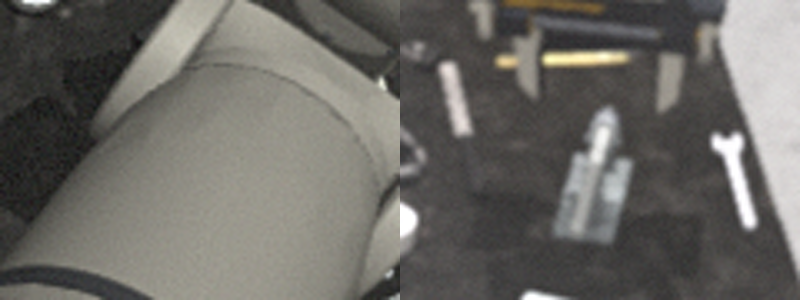

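The side crop shows the fingertips at about (533,95) and (665,105). Their midpoint is where the TCP should be in the picture, and the rod head is below and between them at (603,125). Calibration agrees, so I'm descending.

```bash
python3 -m jog '[[[0.2,0,0,0.04,0.005],[0,-0.001,0,0.075,0.005],[0,-0.001,0,0.085,0.005],[0,-0.001,0,0.085,0.005],[0,-0.001,0,0.085,0.005]]]' 25; python3 d.py .5615 -.306 .025 1.804
```

```text
time: 2.7
tool_pos: [0.5623, -0.3052, 0.0281]
tool_rot: [3.14, 0.001, 1.808]
contact_force: [-0.7, 1.3, 1.0]
opening: 0.0631
grip_force: 0.0
t 2.7 pos [ 0.5623 -0.3052  0.0281] yaw 1.8075 F [-0.7  1.3  1. ]
row [-0.0006 -0.0009  0.0031] [0.0014 0.0014 0.0035]
```

```bash
python3 -m jog '[[[0,0,0,0.002,0],[-1,0,0,0.002,0],[-1,0,0,0.002,0],[-1,0,0,0.002,0],[-1,0,0,0.002,0]]]' 30; python3 -m jog '[[[-1,0,0,0,0],[-1,0,0,0,0],[-1,0,0,0,0],[-1,0,0,0,0]]]'; python3 d.py .5615 -.306 .025 1.804
```

```text
time: 3.12
tool_pos: [0.5617, -0.3055, 0.0248]
tool_rot: [3.141, 0.001, 1.807]
contact_force: [-0.2, -0.3, 0.4]
opening: 0.0299
grip_force: 0.0
time: 3.45
tool_pos: [0.5624, -0.3053, 0.0244]
tool_rot: [3.14, 0.001, 1.807]
contact_force: [3.8, 0.8, 1.1]
opening: 0.0106
grip_force: 30.0
t 3.45 pos [ 0.5624 -0.3053  0.0244] yaw 1.8068 F [3.8 0.8 1.1]
row [-0.0005 -0.001  -0.0006] [0.0019 0.0009 0.0028]
```

```bash
python3 -m jog '[[[-1,0,0,-0.03,0],[-1,0,0,-0.06,0],[-1,0,0,-0.09,0],[-1,0,0,-0.09,0]]]'; python3 d.py .4958 -.1908 .1 1.678
```

```text
time: 3.78
tool_pos: [0.5638, -0.3071, 0.1203]
tool_rot: [3.135, 0.007, 1.807]
contact_force: [1.0, -0.7, -1.7]
opening: 0.011
grip_force: 30.0
t 3.78 pos [ 0.5638 -0.3071  0.1203] yaw 1.8068 F [ 1.  -0.7 -1.7]
row [ 0.1292 -0.039   0.0191] [0.0067 0.007  0.1289]
```

```bash
python3 -m jog '[[[-1,0.03,-0.01,0.0,0.06],[-1,0.07,-0.02,0.01,0.129],[-1,0.1,-0.031,0.02,0.129],[-1,0.127,-0.038,0.04,0.129],[-1,0.127,-0.038,0.041,0.129]]]'; python3 -m jog '[[[-1,0,0,0,0],[-1,0,0,0,0],[-1,0,0,0,0]]]';  python3 d.py .4958 -.1908 .074 1.678; python3 - <<'E'
from h import *
a=snap('top','t2.png');b=snap('side','s2.png');p=robot.observe()['tool_pos'];print(p,proj('top',[p]),proj('side',[p]))
c=lambda i,x,y,w,h:cv2.resize(i[y:y+h,x:x+w],(400,600),interpolation=cv2.INTER_CUBIC)
cv2.imwrite('pics/m3.png',np.hstack([c(cv2.imread('pics/t2.png'),220,150,80,120),c(cv2.imread('pics/s2.png'),230,155,80,120)]))
E
```

```text
time: 4.2
tool_pos: [0.4886, -0.1848, 0.0692]
tool_rot: [-3.131, -0.008, 1.68]
contact_force: [-0.7, 1.2, -2.1]
opening: 0.011
grip_force: 30.0
time: 4.45
tool_pos: [0.4957, -0.1918, 0.0734]
tool_rot: [3.14, 0.001, 1.677]
contact_force: [-0.0, -0.3, -1.9]
opening: 0.0111
grip_force: 30.0
t 4.45 pos [ 0.4957 -0.1918  0.0734] yaw 1.6773 F [-0.  -0.3 -1.9]
row [ 0.001   0.0002 -0.0006] [ 0.0012  0.001  -0.0007]
[ 0.49548616 -0.1917925   0.07337725] [[321.58008538 206.95956245]] [[295.37163797 188.63162229]]
```

View pics/m3.png

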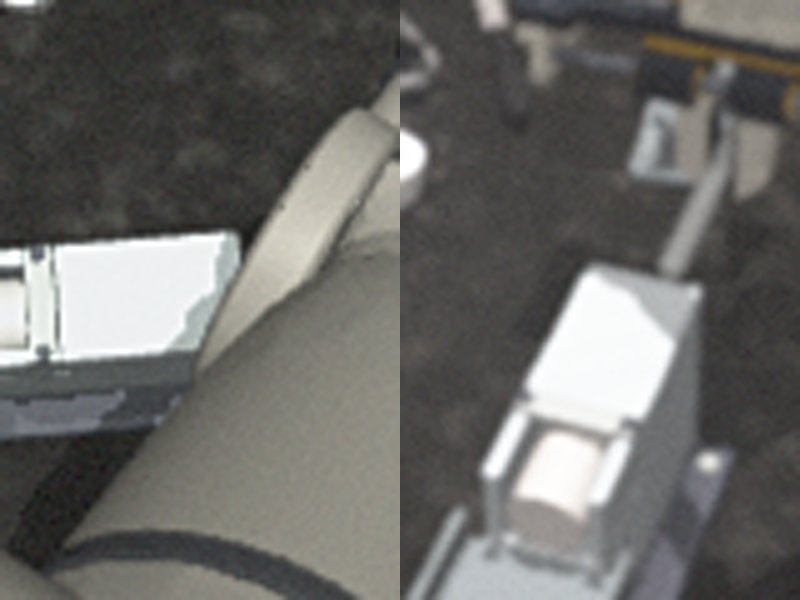

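The side crop shows the rod level at (672,270)–(725,150), in front of the block's mouth edge (585,265)–(703,290). I'll check the alignment numerically.

```bash
python3 - <<'E'
from fit import *
S=lambda x,y:(230+(x-400)/5,155+y/5);T=lambda x,y:(220+x/5,150+y/5)
s=[((25,-60,108),S(586,265)),((-25,-60,108),S(704,290)),((25,20,108),S(526,393))]
t=[((25,-60,108),T(240,233)),((25,20,108),T(55,244)),((-25,20,108),T(58,361))]
fit(0,{'side':s},[.477,-.012,.1]);fit(0,{'top':t},[.477,-.012,.1]);fit(0,{'side':s,'top':t},[.477,-.012,.1])
g=np.array([.4957,-.1915,.085]);u=np.array([-.1065,.994,0])
for k in(90,60,20,-60):
  q=proj('side',[g+u*k/1000])[0];print(k,(q-[230,155])*5+[400,0])
E
```

```text
[ 0.4758 -0.0092  0.1302] 
 [[0.7, 0.2], [-0.9, -0.0], [0.2, -0.1]]
[ 0.4776 -0.0129  0.0892] 
 [[-0.3, 0.2], [-0.1, 0.2], [0.3, -0.5]]
[ 0.4773 -0.0116  0.1077] 
 [[1.2, -0.7], [-0.6, -0.6], [-0.1, -1.3], [-1.1, -0.1], [-0.8, 0.5], [-0.0, -0.2]]
90 [669.58675871 268.11417717]
60 [689.67287158 226.85917967]
20 [714.99987311 174.83554997]
-60 [761.19287694  79.93904858]
```

```bash
python3 -m jog '[[[-1,0.01,0.0005,-0.0005,0],[-1,0.02,0.0005,-0.0005,0],[-1,0.03,0.0005,-0.0005,0],[-1,0.035,0.0005,-0.0005,0],[-1,0.04,0.0005,-0.0005,0]]]'; python3 -m jog '[[[-1,0.003,0,0,0],[-1,0.006,0,0,0],[-1,0.006,0,0,0]]]'; python3 d.py .4958 -.1908 .074 1.678
```

```text
time: 4.97
tool_pos: [0.491, -0.1498, 0.0737]
tool_rot: [3.141, -0.0, 1.679]
contact_force: [-0.5, 0.7, -1.0]
opening: 0.0111
grip_force: 30.0
time: 5.22
tool_pos: [0.4904, -0.1443, 0.0736]
tool_rot: [3.142, -0.0, 1.678]
contact_force: [-0.1, -0.0, -2.4]
opening: 0.0111
grip_force: 30.0
t 5.22 pos [ 0.4904 -0.1443  0.0736] yaw 1.6783 F [-0.1 -0.  -2.4]
row [-0.0468  0.0004 -0.0004] [ 0.     -0.0003  0.0003]
```

No contact force, so the tip is in cleanly. Continuing.

```bash
python3 -m jog '[[[-1,0.01,0,0,0],[-1,0.02,0,0,0],[-1,0.025,0,0,0],[-1,0.025,0,0,0]]]'; python3 -m jog '[[[-1,0.008,0,0,0],[-1,0.016,0,0,0],[-1,0.024,0,0,0],[-1,0.024,0,0,0],[-1,0.024,0,0,0]]]'; python3 d.py .4836 -.0714 .074 1.678
```

```text
time: 5.55
tool_pos: [0.4875, -0.1187, 0.0736]
tool_rot: [-3.141, -0.001, 1.679]
contact_force: [0.6, 0.8, -2.0]
opening: 0.0109
grip_force: 30.0
time: 5.97
tool_pos: [0.4851, -0.0957, 0.0736]
tool_rot: [-3.142, -0.0, 1.679]
contact_force: [0.3, -0.5, -0.9]
opening: 0.0108
grip_force: 30.0
t 5.97 pos [ 0.4851 -0.0957  0.0736] yaw 1.6789 F [ 0.3 -0.5 -0.9]
row [ 0.0243  0.0011 -0.0004] [-0.0001 -0.0001  0.0009]
```

Rod is about 66 mm in. I'll release, lift clear, and move back behind the head.

```bash
python3 -m jog '[[[-0.4,0,0,0,0],[0,0,0,0,0],[0,0,0,0,0],[0,0,0,0,0],[0,0,0,0,0]]]'; python3 -m jog '[[[0,0,0,-0.02,0],[0,0,0,-0.05,0],[0,0,0,-0.08,0],[0,-0.04,0,-0.09,0],[0,-0.08,0,-0.09,0]]]'; python3 -m jog '[[[-1,-0.035,0,0,0],[-1,-0.07,0,0,0],[-1,-0.07,0,0,0],[-1,-0.07,0,0,0]]]'; python3 d.py .4960 -.187 .07 1.678;  python3 - <<'E'
from h import *
a=snap('top','t3.png');b=snap('side','s3.png')
c=lambda i,x,y,w,h:cv2.resize(i[y:y+h,x:x+w],(400,400),interpolation=cv2.INTER_CUBIC)
cv2.imwrite('pics/m4.png',np.hstack([c(cv2.imread('pics/t3.png'),210,150,120,120),c(cv2.imread('pics/s3.png'),230,135,100,100)]))
E
```

```text
time: 6.38
tool_pos: [0.4852, -0.0964, 0.0736]
tool_rot: [3.141, -0.0, 1.677]
contact_force: [0.1, 0.2, 0.1]
opening: 0.0397
grip_force: 0.0
time: 6.8
tool_pos: [0.4954, -0.176, 0.1673]
tool_rot: [3.136, 0.003, 1.682]
contact_force: [1.6, 0.4, -0.0]
opening: 0.0458
grip_force: 0.0
time: 7.13
tool_pos: [0.5008, -0.247, 0.1631]
tool_rot: [-3.141, -0.0, 1.675]
contact_force: [-0.6, 1.0, 0.3]
opening: 0.0238
grip_force: 0.0
t 7.13 pos [ 0.5008 -0.247   0.1631] yaw 1.6746 F [-0.6  1.   0.3]
row [0.0601 0.0015 0.0931] [-0.0003 -0.0004 -0.0034]
```

View pics/m4.png

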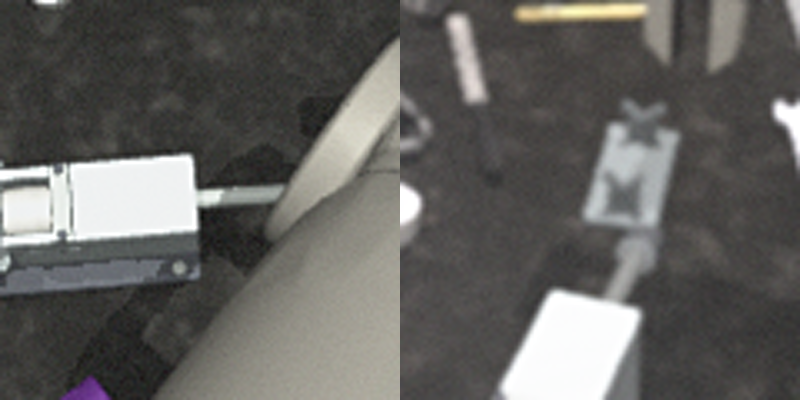

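The rod stays in the bore with its head at (640,245) in the side crop, and the gripper is behind and above it. Now closing the gripper, descending behind the head and pushing.

```bash
python3 -m jog '[[[-1,0.02,0.0015,0.0,-0.003],[-1,0.037,0.0015,0.02,-0.003],[-1,0.037,0.0015,0.055,-0.003],[-1,0.037,0.0015,0.09,-0.003],[-1,0.037,0.0015,0.091,-0.003]]]' 10; python3 -m jog '[[[-1,0,0,0,0],[-1,0,0,0,0],[-1,0,0,0,0]]]'; python3 d.py .4836 -.0714 .072 1.678
```

```text
time: 7.65
tool_pos: [0.4952, -0.2046, 0.0674]
tool_rot: [-3.133, -0.007, 1.683]
contact_force: [-1.1, 0.0, -0.4]
opening: 0.0008
grip_force: 0.0
time: 7.9
tool_pos: [0.5, -0.2088, 0.0748]
tool_rot: [3.138, 0.002, 1.681]
contact_force: [0.8, -0.2, -0.7]
opening: 0.0002
grip_force: 0.0
t 7.9 pos [ 0.5    -0.2088  0.0748] yaw 1.6812 F [ 0.8 -0.2 -0.7]
row [ 0.1384 -0.0012  0.0025] [0.0032 0.0022 0.0032]
```

```bash
python3 -m jog '[[[-1,0.01,-0.001,0.002,0.003],[-1,0.02,-0.001,0.002,0.003],[-1,0.03,-0.001,0.002,0.003],[-1,0.04,-0.001,0.002,0.003],[-1,0.048,-0.001,0.002,0.003]]]'; python3 -m jog '[[[-1,0.007,0,0,0],[-1,0.014,0,0,0],[-1,0.021,0,0,0],[-1,0.021,0,0,0]]]'; python3 d.py .4836 -.0714 .072 1.678
```

```text
time: 8.32
tool_pos: [0.4935, -0.1611, 0.0718]
tool_rot: [3.139, 0.004, 1.679]
contact_force: [0.1, -11.9, 5.6]
opening: 0.0008
grip_force: 5.6
time: 8.65
tool_pos: [0.4911, -0.1401, 0.072]
tool_rot: [3.139, 0.003, 1.679]
contact_force: [-0.2, -5.1, 3.0]
opening: 0.0007
grip_force: 2.9
t 8.65 pos [ 0.4911 -0.1401  0.072 ] yaw 1.6788 F [-0.2 -5.1  3. ]
row [ 0.0691 -0.0001 -0.0002] [0.0029 0.0031 0.0008]
```

```bash
python3 -m jog '[[[-1,0.006,0,0,0],[-1,0.012,0,0,0],[-1,0.018,0,0,0],[-1,0.024,0,0,0],[-1,0.028,0,0,0]]]'; python3 -m jog '[[[-1,0.003,0,0,0],[-1,0.005,0,0,0],[-1,0.005,0,0,0]]]'; python3 d.py .4836 -.0714 .072 1.678
```

```text
time: 9.07
tool_pos: [0.4867, -0.1109, 0.0704]
tool_rot: [-3.141, -0.001, 1.678]
contact_force: [-0.3, -2.2, 0.5]
opening: 0.0005
grip_force: 1.0
time: 9.32
tool_pos: [0.4864, -0.1064, 0.0704]
tool_rot: [-3.141, -0.001, 1.678]
contact_force: [-0.5, -0.0, 0.1]
opening: 0.0005
grip_force: 0.0
t 9.32 pos [ 0.4864 -0.1064  0.0704] yaw 1.6781 F [-0.5 -0.   0.1]
row [ 0.0351  0.0009 -0.0016] [-0.0005 -0.0008  0.0001]
```

```bash
python3 -m jog '[[[-1,0.002,0,0,0],[-1,0.003,0,0,0],[-1,0.003,0,0,0]]]'; python3 -m jog '[[[-1,0.001,0,0,0],[-1,0.002,0,0,0],[-1,0.002,0,0,0]]]';python3 d.py .4836 -.0714 .072 1.678;  python3 - <<'E'
from h import *
a=snap('top','t4.png');b=snap('side','s4.png')
c=lambda i,x,y,w,h:cv2.resize(i[y:y+h,x:x+w],(400,400),interpolation=cv2.INTER_CUBIC)
cv2.imwrite('pics/m5.png',np.hstack([c(cv2.imread('pics/t4.png'),160,150,120,120),c(cv2.imread('pics/s4.png'),210,180,120,120)]))
E
```

```text
time: 9.57
tool_pos: [0.4863, -0.104, 0.0705]
tool_rot: [-3.142, -0.0, 1.678]
contact_force: [0.3, -0.1, 0.6]
opening: 0.0005
grip_force: 0.1
time: 9.82
tool_pos: [0.4861, -0.1021, 0.0705]
tool_rot: [-3.142, -0.0, 1.678]
contact_force: [-0.5, -1.2, 0.1]
opening: 0.0005
grip_force: 0.5
t 9.82 pos [ 0.4861 -0.1021  0.0705] yaw 1.6778 F [-0.5 -1.2  0.1]
row [ 0.0308  0.0008 -0.0015] [-0.0001 -0.0001 -0.0002]
```

View pics/m5.png

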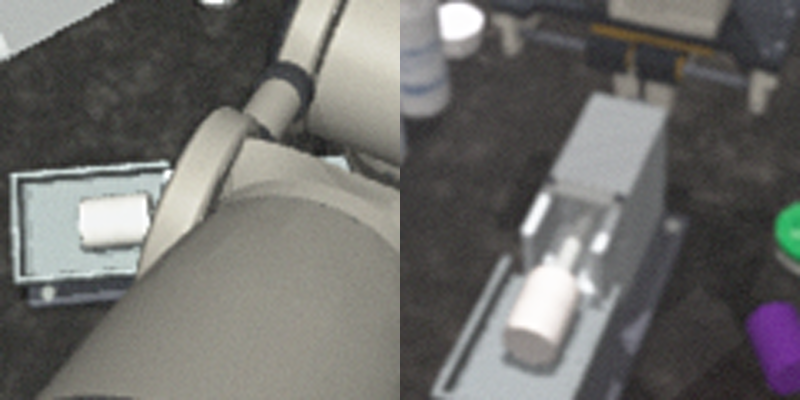

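The sample is in the tray at about (540,315) in the side crop, with the rod tip behind it at (568,250). I'll press until the head seats.

```bash
python3 -m jog '[[[-1,0.001,0,0,0],[-1,0.001,0,0,0],[-1,0.001,0,0,0]]]'; python3 -m jog '[[[-1,0.001,0,0,0],[-1,0.001,0,0,0],[-1,0.001,0,0,0]]]'
```

```text
time: 10.17
tool_pos: [0.486, -0.1019, 0.0706]
tool_rot: [-3.142, 0.001, 1.678]
contact_force: [-0.9, -5.4, -0.2]
opening: 0.0006
grip_force: 2.4
time: 10.42
tool_pos: [0.486, -0.1018, 0.0706]
tool_rot: [3.141, 0.003, 1.678]
contact_force: [-1.3, -9.6, -1.5]
opening: 0.0004
grip_force: 4.8
```

The force is climbing with no motion, so the head is seated. Retreating.

```bash
python3 -m jog '[[[-1,-0.01,0,0,0],[-1,-0.03,0,0,0],[-1,-0.06,0,0,0],[-1,-0.09,0,-0.03,0],[-1,-0.12,0,-0.07,0]]]'; python3 -m jog '[[[-1,-0.04,0,-0.04,0],[-1,-0.08,0,-0.08,0],[-1,-0.1,0,-0.1,0],[-1,-0.1,0,-0.1,0],[-1,-0.1,0,-0.1,0]]]'; python3 - <<'E'
from h import *
a=snap('top','t5.png');b=snap('side','s5.png')
c=lambda i,x,y,w,h:cv2.resize(i[y:y+h,x:x+w],(400,400),interpolation=cv2.INTER_CUBIC)
cv2.imwrite('pics/m6.png',np.hstack([c(cv2.imread('pics/t5.png'),160,150,130,130),c(cv2.imread('pics/s5.png'),210,160,130,130)]))
E
```

```text
time: 10.83
tool_pos: [0.4969, -0.2149, 0.1322]
tool_rot: [-3.138, -0.004, 1.678]
contact_force: [1.4, -0.0, -0.1]
opening: 0.0006
grip_force: 0.0
time: 11.25
tool_pos: [0.5097, -0.3173, 0.2366]
tool_rot: [3.136, 0.005, 1.675]
contact_force: [-0.2, 0.4, 0.4]
opening: 0.0005
grip_force: 0.0
```

View pics/m6.png

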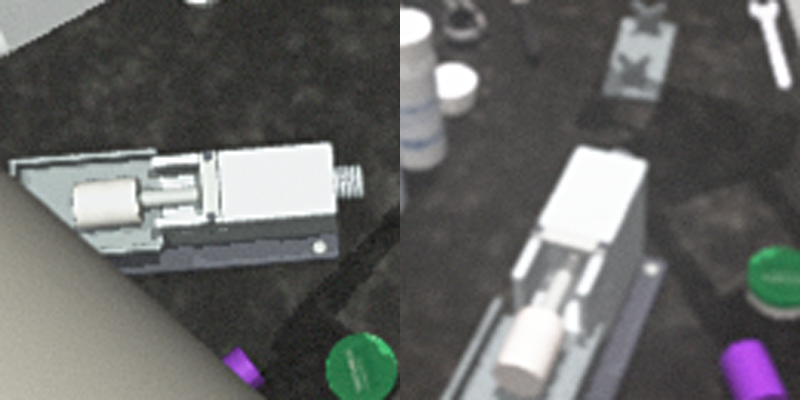

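The head (350,180) sits flush against the block face, the tip stands out of the pocket, and the sample lies in the tray at (107,202). Handing in.

```bash
python3 -c "
from cell import robot
print(robot.hand_in())"
```

```text
the job is handed in; nothing more can be done
None
```

The job is done and handed in after about 11 s of robot time: the rod is home with its head against the block, the sample lies in the tray, and the gripper touched neither the sample nor anything else on the bench.

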